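Check-weigh a lock order as one square column

TASK

Zero the empty scale with its small key, then stack all the closed cartons on the middle of its pan in one square column, lying flat with their edges lined up and their long sides parallel to the scale's front edge, every long carton below any short one. Find the one long-shackle padlock among the locks in the blue bin, lay it flat on the middle of the column, and with the whole order standing on the scale press the large print key. Leave the other locks in the bin and the other things on the bench as they are.

Things in the scene. Friction and masses are not known exactly. Their poses are not given: they have to be found in the camera images.
- scale: grey bench scale, fixed, 280 mm deep (its x) by 210 wide (its y), turned a little from start to start; origin at the centre of its underside on the bench. Its x axis points away from its console and keys towards the pan; its y axis runs along its front edge, to the left as the robot sees it. Console top 48 mm above the bench.
- pan (a point): centre of the steel weighing pan's top face, 64 mm above the bench; pan 195 mm (scale x) by 215 mm (scale y), rigid and level
- zero_key (a joint): zero key of the scale, the smaller key (22 mm across), at the left end of the console as the robot sees it (scale +y side): spring push key, 0 = up, 0.005 m = fully pressed, about 4 N; it springs back
- zero_key_top (a point): middle of the zero key's top face; it is pressed straight down
- print_key (a joint): print key of the scale, the larger key (34 mm across), at the right end of the console (scale -y side): spring push key, 0 = up, 0.005 m = fully pressed, about 4 N; it springs back
- print_key_top (a point): middle of the print key's top face; it is pressed straight down
- bin: open blue plastic picking bin, fixed, 256 x 256 mm outside, 65 mm high, walls and floor 4 mm; origin at the centre of its underside, z up. Six mixed locks and fittings lie flat in it.
- long_lock: the long-shackle padlock, the only one in the bin: brass block 50 (x) by 46 (y) by 24 mm (z) with a long U-shaped steel shackle of 8 mm bar reaching 63 mm beyond the block towards the padlock's +x; 113 mm long overall, lies flat, about 0.3 kg. Origin at the middle of the overall length and of the 24 mm thickness.
- long_lock_block (a point): centre of that padlock's brass block, 31.5 mm from its origin towards its -x; the block is gripped across its 46 mm (y)
- long_1: long closed carton, taped, brown cardboard, 140 (x) by 64 (y) by 30 mm (z), 0.25 to 0.5 kg; lies flat (z up at the start; either large face may be down); origin at its centre; may be absent. Rigid: gripped across its y width from above.
- long_2: long closed carton, taped, brown cardboard, 140 (x) by 64 (y) by 30 mm (z), 0.25 to 0.5 kg; lies flat (z up at the start; either large face may be down); origin at its centre; may be absent. Rigid: gripped across its y width from above.
- long_3: long closed carton, taped, brown cardboard, 140 (x) by 64 (y) by 30 mm (z), 0.25 to 0.5 kg; lies flat (z up at the start; either large face may be down); origin at its centre; may be absent. Rigid: gripped across its y width from above.
- short_1: short closed carton, taped, brown cardboard, 105 (x) by 56 (y) by 28 mm (z), 0.17 to 0.35 kg; lies flat (z up at the start; either large face may be down); origin at its centre; may be absent. Rigid: gripped across its y width from above.
- short_2: short closed carton, taped, brown cardboard, 105 (x) by 56 (y) by 28 mm (z), 0.17 to 0.35 kg; lies flat (z up at the start; either large face may be down); origin at its centre; may be absent. Rigid: gripped across its y width from above.
- lock_1: ordinary short-shackle padlock in the bin: the same 50 x 46 x 24 mm brass block, but a shackle reaching only 32 mm; origin at mid length and mid thickness
- lock_2: ordinary short-shackle padlock in the bin: the same 50 x 46 x 24 mm brass block, but a shackle reaching only 32 mm; origin at mid length and mid thickness
- lock_3: ordinary short-shackle padlock in the bin: the same 50 x 46 x 24 mm brass block, but a shackle reaching only 32 mm; origin at mid length and mid thickness
- disc_lock: round steel disc lock, 62 mm across, 24 mm thick, in the bin; origin at its centre
- hasp: flat steel hasp, 106 x 38 mm, in the bin; origin 8 mm above its underside
- tape: loose roll of tape, 96 mm across, 48 mm high, on the bench; origin at its underside
- screwdriver: loose screwdriver, 200 mm, on the bench beyond the scale; origin at its underside
- grease: loose amber grease bottle, 48 mm across, 130 mm high, standing beyond the cartons; origin at its underside

How it is judged:
By the outcome, as a careful person would: the job done as asked, in the order asked, and still so for the second after the job is handed in, with the robot touching nothing.
Of long_1, long_2, long_3, short_1, short_2 only 3 to 5 are there at a start; the rules pass over those that are not, and their reading is None.
At some moment in a run one of long_1, long_2, long_3, short_1, short_2, long_lock may be knocked a few centimetres aside while the robot is not near it.
It also fails if it takes over 210 s, if anything falls off the work surface, if the arm or the gripper's body presses on something with over 40 N, if the wrist force passes 120 N, or if a joint passes its speed limit or range.

ROBOT

A 6-joint arm with a two-finger parallel gripper is mounted at the origin on the work surface. World frame = base frame: x ahead of the robot, y to its left, z up, the work surface at z = 0. Lengths are in m, angles in degrees, forces in N, time in s.
With the tool pointing down it reaches from about 0.35 to 0.875 m from the base axis. Payload 4.2 kg.
Tool frame: the origin (TCP) lies on the centre line of the jaws, within the pads' length; the fingertips stand r.tip_extent ahead of it and the grasp point (between the pads) lies 11 mm behind it (r.tip_extent is the distance from the TCP to the fingertips, in m); z points along the fingers, y is the line along which they close (so a half turn about z gives the same grasp; the last joint's range is limited). The gripper opens to 87 mm and grips with 3 to 60 N. Pads are 19 mm wide; open, the fingers measure 117 mm over their backs; the gripper's body (75 mm by 190 mm) begins 51 mm behind the grasp point.
Start: joints at [-58.751, 22.042, 0.453, 0, -68.411, -14.817], TCP at [0.177, -0.599, 0.231] pointing down, gripper open.
Joint ranges: [-179.83, 179.83], [-69.29, 118.12], [-61.27, 80.66], [-181.25, 117.63], [-171.15, -9.14], [-177.46, 177.46]. Speed limits (degrees/s): [159.86, 159.86, 180, 180, 180, 180].

INTERFACE

Orientations are given as a 3x3 rotation matrix whose columns are the frame's x, y, z axes.
In Python, from station import r gives the robot as it stands.
- The arm moves only by the shell command python3 -m jog 'ROWS'. ROWS is text: rows parted by semicolons, each of 5 numbers parted by spaces: the opening, from 0 (shut) to 1 (fully open), then the shift along the world's x, y, z in mm, then the turn about the world's z in degrees. In form: hand dx dy dz roll; .... A call has 1 to 5 rows; each row shifts and turns the commanded pose from where the row before left it; what a row does not reach is not made up. A row lasts 1/8 s, in which the tool goes at most 62.5 mm and 10.7 degrees, less where a joint would pass 70% of its speed; a pose out of reach is approached as far as the arm can. A call is refused whole if a number of a shift passes 62.5 or a number of a turn 10.7, either way. A call with a gripper value outside its range is refused whole. The fingers move at their own pace and stop on an object; the grip force is fixed at half the most. Time passes only in rows, so rows that do not move let the fingers close. It gives the time, the measured TCP pose, the force, the opening and the grip force at its end, in the units of the state.
- r.sense(): the state, without advancing time (a new reading comes with each control period).
- r.capture(name): name is "side" or "top"; returns a dict with "pixels" (480x640x3 uint8, red, green, blue), "fovy" (degrees; the focal length in pixels is half the picture's height over the tangent of half this angle, whatever the lens; pixels are square), "cx", "cy" (the principal point, pixels), "origin" and "orientation" of the camera in the world. Camera axes: x right, y down, z forward; pixel columns grow to the right and rows downward; lengths in m; the calibration is good to about 2 mm. A picture is of the moment at which its call begins. There is no depth.
- r.finish_job(): hands the job in; it is judged then, once.
The state is a dict: "time_s": time; "joints": joint angles; "joint_velocities": joint speeds; "effort": joint torques, N m; "tcp_pos": TCP position; "ee_rot": TCP orientation; "wrist_force": force on the tool from outside, world axes, zero at the start; "moment": the same for the moment, N m; "gripper_width": opening from 0.0 (shut) to 1.0 (fully open); "gripper_force": force on a finger pad.
Only numpy, scipy, OpenCV 4.12 (cv2) and the standard library are available. Lean on these libraries where they do the work, as an engineer would, in place of code of your own. Each camera call takes 0.05 s, during which the arm holds its last target. There are 200 camera calls.

## Working session

There is one attempt and no reset: what is moved stays moved. The work goes in short steps, Python scripts to look and compute and a shell command to move; the robot and the scene stay as the last step left them, time stands still between calls to the robot, and variables do not carry over. Pictures are saved under pics/ and viewed, at most 14 in all, crops included, and the job is handed in when it is done.

```bash
ls; mkdir -p pics
python3 - <<'E'
from station import r
import cv2
for n in("top","side"):
    c=r.capture(n);cv2.imwrite(f"pics/{n}0.png",c["pixels"][:,:,::-1])
    print(n,c["fovy"],c["cx"],c["cy"],c["origin"],c["orientation"])
s=r.sense();print(s,r.tip_extent)
E
```

```text
pics
top 50.09761437733253 327.9702477502714 240.25206175171095 [0.29426953 0.0039977  1.33324677] [[-0.02513304 -0.98248646  0.18463122]
 [-0.99963183  0.02658832  0.00541015]
 [-0.01022443 -0.18442727 -0.98279298]]
side 55.437947894487124 315.19714484777535 242.14966690721837 [0.41129929 0.68894046 0.56536839] [[-0.98158391 -0.10205555  0.16148586]
 [-0.19088949  0.55659021 -0.80855955]
 [-0.00736345 -0.824495   -0.56582133]]
{'time_s': 0.1, 'joints': array([-5.87500527e+01,  2.20884825e+01,  3.87269480e-01, -2.35114837e-02,
       -6.84128413e+01, -1.48167216e+01]), 'joint_velocities': array([-0.10664   , -0.06286181,  0.04200182,  0.02758007,  0.03434297,
       -0.1387021 ]), 'effort': array([-3.01109721e-04, -3.91690421e+01,  1.87934572e+01,  4.23186511e+00,
        1.34684096e-02, -7.26333042e-05]), 'tcp_pos': array([ 0.17667068, -0.59896016,  0.22954894]), 'ee_rot': array([[-9.59192841e-01, -2.82751824e-01, -7.06455925e-04],
       [-2.82752671e-01,  9.59190970e-01,  1.89973094e-03],
       [ 1.40473755e-04,  2.02196062e-03, -9.99997946e-01]]), 'wrist_force': array([-0.35203937,  0.09896122,  0.13525394]), 'moment': array([-0.02231007, -0.00228918, -0.02951403]), 'gripper_force': 0.0, 'gripper_width': 0.9997008591068992} 0.008
```

View pics/top0.png

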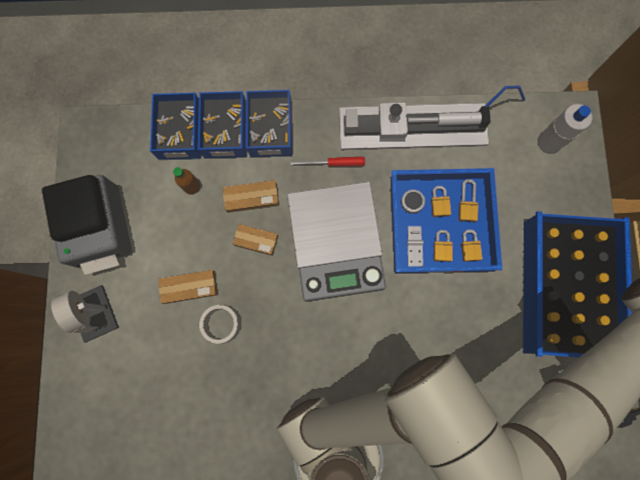

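View pics/side0.png

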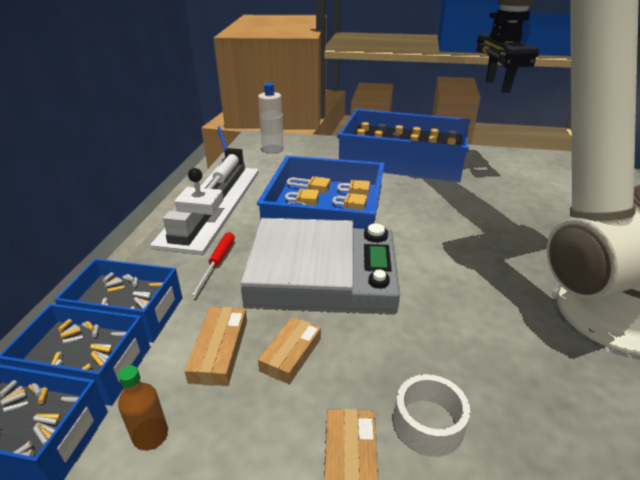

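The top view shows three cartons: long ones at (251,196) and (187,286), and a short one at (256,239). The scale is at (337,240), with the zero key at (313,284) and the print key at (372,275). The long-shackle lock is at (469,200), shackle pointing up in the image (+x). The side view confirms all of this.

```bash
cat > h.py <<'E'
from station import r
import cv2, numpy as np
class Cam:
    def __init__(s,n):
        c=r.capture(n); s.img=np.ascontiguousarray(c["pixels"][:,:,::-1]); s.f=240/np.tan(np.radians(c["fovy"]/2))
        s.c=np.array([c["cx"],c["cy"]]); s.o=np.array(c["origin"]); s.R=np.array(c["orientation"])
        s.hsv=cv2.cvtColor(s.img,cv2.COLOR_BGR2HSV)
    def dir(s,p):
        p=np.atleast_2d(np.asarray(p,float)); d=np.c_[(p-s.c)/s.f,np.ones(len(p))]@s.R.T
        return d/np.linalg.norm(d,axis=1)[:,None]
    def plane(s,p,z):
        d=s.dir(p); return s.o+d*((z-s.o[2])/d[:,2])[:,None]
    def proj(s,P):
        q=(np.atleast_2d(P)-s.o)@s.R; return q[:,:2]/q[:,2:]*s.f+s.c
def tri(a,pa,b,pb):
    "midpoint of two rays and their gap"
    d,e=a.dir(pa)[0],b.dir(pb)[0]
    k=np.linalg.lstsq(np.c_[d,-e],b.o-a.o,rcond=None)[0]
    P,Q=a.o+k[0]*d,b.o+k[1]*e; return (P+Q)/2,np.linalg.norm(P-Q)
def blobs(mask,amin,amax=1e9):
    cs=cv2.findContours(mask.astype(np.uint8),cv2.RETR_EXTERNAL,cv2.CHAIN_APPROX_NONE)[0]
    return [c[:,0,:] for c in cs if amin<cv2.contourArea(c)<amax]
def rect(P):
    "world rectangle from points: centre, long, short, angle of long axis about z"
    (x,y),(w,h),a=cv2.minAreaRect((np.asarray(P)[:,:2]*1000).astype(np.float32))
    if w<h: w,h,a=h,w,a+90
    return np.round([x,y,w,h,(a+90)%180-90],1)
E
python3 - <<'E'
from h import *
t,s=Cam("top"),Cam("side")
for n,c,pts in (("top",t,[(240,197),(250,208),(187,290),(187,299),(256,239),(250,249),(337,220),(310,295),(313,284),(372,275),(470,212),(395,230),(342,281)]),("side",s,[(215,340),(205,379),(285,345),(350,440),(300,250),(290,298),(376,231),(379,277)])):
    print(n,[(p,tuple(int(v) for v in c.hsv[p[1],p[0]])) for p in pts])
a=cv2.resize(t.img[160:310,150:400],None,fx=3.2,fy=3.2,interpolation=cv2.INTER_CUBIC); cv2.imwrite("pics/ta.png",a)
b=cv2.resize(s.img[215:480,160:500],None,fx=2.25,fy=2.25,interpolation=cv2.INTER_CUBIC); cv2.imwrite("pics/sb.png",b)
E
```

```text
top [((240, 197), (18, 113, 173)), ((250, 208), (16, 107, 69)), ((187, 290), (16, 137, 154)), ((187, 299), (17, 92, 80)), ((256, 239), (18, 110, 181)), ((250, 249), (17, 79, 87)), ((337, 220), (13, 17, 180)), ((310, 295), (12, 10, 130)), ((313, 284), (41, 17, 213)), ((372, 275), (38, 22, 213)), ((470, 212), (19, 181, 185)), ((395, 230), (109, 174, 164)), ((342, 281), (63, 81, 138))]
side [((215, 340), (19, 119, 214)), ((205, 379), (19, 120, 113)), ((285, 345), (18, 120, 215)), ((350, 440), (18, 119, 212)), ((300, 250), (21, 9, 207)), ((290, 298), (90, 7, 77)), ((376, 231), (28, 16, 245)), ((379, 277), (26, 30, 215))]
```

View pics/ta.png

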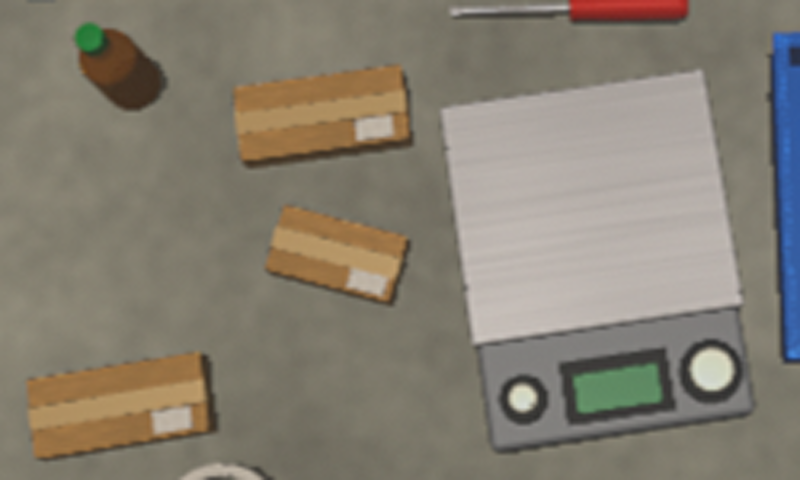

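View pics/sb.png

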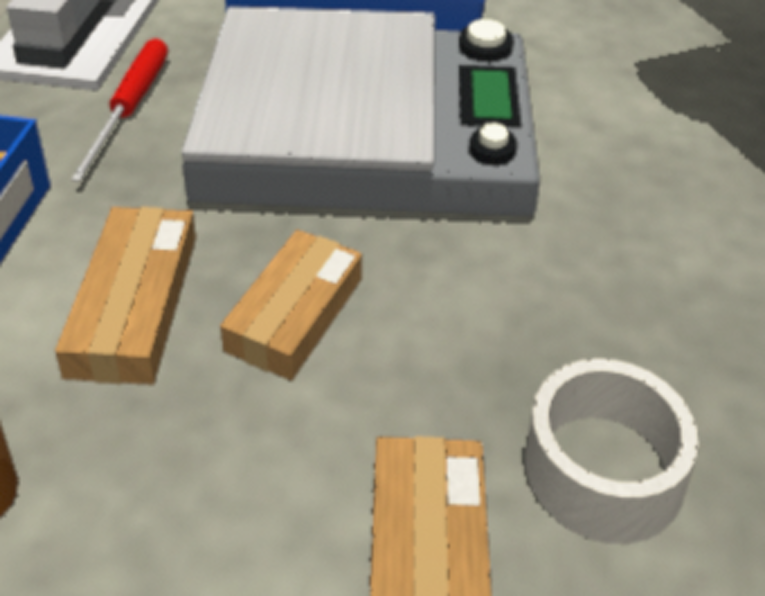

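The crops show top faces that are clearly brighter than the sides, each with a white label usable as a two-view point. The zero key is at crop (523,398) and the print key at (710,370).

```bash
cat > m.py <<'E'
from h import *
def cartons(t,s):
    out=[]
    bt=(abs(t.hsv[...,0].astype(int)-17)<6)&(t.hsv[...,1]>75)&(t.hsv[...,2]>112)
    bs=(abs(s.hsv[...,0].astype(int)-18)<6)&(s.hsv[...,1]>75)&(s.hsv[...,2]>160)
    bt[:,395:]=0; bt[:150]=0
    bs[:,480:]=0; bs[:300]=0; bs[:,:180]=0
    def lab(c,h,vmin):
        m=np.zeros(c.img.shape[:2],np.uint8); cv2.fillConvexPoly(m,cv2.convexHull(h.astype(np.int32)),1)
        m=(cv2.erode(m,np.ones((3,3)))>0)&(c.hsv[...,1]<55)&(c.hsv[...,2]>vmin); y,x=np.nonzero(m); return np.array([x.mean(),y.mean()]),len(x)
    S=[(c,lab(s,c,150)) for c in blobs(cv2.morphologyEx(bs.astype(np.uint8),cv2.MORPH_CLOSE,np.ones((5,5))),800)]
    for c in blobs(cv2.morphologyEx(bt.astype(np.uint8),cv2.MORPH_CLOSE,np.ones((3,3))),250):
        lp,n=lab(t,c,120)
        best=min((tri(t,lp,s,q[0])+(q[1],k) for k,(d,q) in enumerate(S)),key=lambda v:v[1])
        out.append((c,best,S[best[3]][0])); 
    return out
if __name__=="__main__":
    t,s=Cam("top"),Cam("side")
    for c,b,sc in cartons(t,s):
        print("label xyz mm",np.round(b[0]*1000,1),"gap",round(b[1]*1000,1),"top rect",rect(t.plane(c,.03)),"side rect",rect(s.plane(sc,.03)))
E
python3 - <<'E'
from m import *
import runpy; runpy.run_path("m.py",run_name="__main__")
t,s=Cam("top"),Cam("side")
H=lambda c:[c.hsv[...,i].astype(int) for i in range(3)]
# keys: white discs
h,S,v=H(t); m=(v>185)&(S<45); m[:,:295]=0;m[:268]=0;m[295:]=0;m[:,385:]=0
KT=[(c.mean(0),cv2.minEnclosingCircle(c)) for c in blobs(m,20)]
h,S,v=H(s); m=(v>200)&(S<60); m[:,364:]|=0; m[:,:364]=0;m[:220]=0;m[290:]=0;m[:,392:]=0
KS=[(c.mean(0),cv2.fitEllipse(c) if len(c)>5 else 0) for c in blobs(m,20)]
print(KT,KS)
for a in KT:
    for b in KS:
        P,g=tri(t,a[1][0],s,b[1][0]); 
        if g<.02: print("key",P.round(4),g.round(4), t.plane(a[1][0],P[2]).round(4))
# pan
h,S,v=H(t); m=(v>150)&(S<40); m[:,280:]&=True; m[:175]=0;m[272:]=0;m[:,:280]=0;m[:,388:]=0
for c in blobs(cv2.morphologyEx(m.astype(np.uint8),cv2.MORPH_OPEN,np.ones((5,5))),2000):
    q=cv2.boxPoints(cv2.minAreaRect(c.astype(np.float32))); print("pan top",rect(t.plane(c,.064)),q.round(1).tolist())
h,S,v=H(s); m=(v>160)&(S<40); m[:215]=0;m[292:]=0;m[:,:240]=0;m[:,356:]=0
for c in blobs(cv2.morphologyEx(m.astype(np.uint8),cv2.MORPH_OPEN,np.ones((5,5))),2000):
    print("pan side",rect(s.plane(c,.064)),cv2.approxPolyDP(c,8,True)[:,0].tolist())
# brass
h,S,v=H(t); m=(abs(h-20)<6)&(S>110)&(v>130); m[:,:390]=0;m[:,500:]=0;m[:160]=0;m[275:]=0
B=[c for c in blobs(m,60)]
for c in B: print("brass t",c.mean(0).round(1),rect(t.plane(c,.028)))
h,S,v=H(s); m=(abs(h-20)<6)&(S>110)&(v>150); m[:,:260]=0;m[:,385:]=0;m[:155]=0;m[225:]=0
for c in blobs(m,40): print("brass s",c.mean(0).round(1),rect(s.plane(c,.028)))
E
```

```text
label xyz mm [417.9 331.4  29.3] gap 1.3 top rect [430.4 375.  141.   63.8 -82. ] side rect [434.8 354.2  97.2  63.8 -82. ]
label xyz mm [525.  176.5  27.6] gap 1.4 top rect [549.2 201.2 107.4  56.1  73.6] side rect [549.8 203.6 105.7  55.7  73.6]
label xyz mm [652.8 170.3  29.8] gap 1.0 top rect [666.7 213.9 141.3  63.9 -83.6] side rect [667.7 214.2 140.8  63.3 -83.7]Traceback (most recent call last):
  File "<stdin>", line 8, in <module>
numpy._core._exceptions._UFuncOutputCastingError: Cannot cast ufunc 'bitwise_or' output from dtype('int64') to dtype('bool') with casting rule 'same_kind'
```

```bash
python3 -m jog '0 45 40 5 10; 0 45 40 5 10; 0 45 40 5 10; 0 45 40 5 10; 0 30 50 0 10'
```

```text
time_s: 1.02
tcp_pos: [0.3888, -0.3883, 0.2509]
ee_rot: [[-0.394, -0.919, 0.001], [-0.919, 0.394, -0.001], [0.0, -0.002, -1.0]]
wrist_force: [1.2, 0.6, 0.1]
gripper_width: 0.513
gripper_force: 0.0
```

```bash
cat > m2.py <<'E'
from m import *
H=lambda c:[c.hsv[...,i].astype(int) for i in range(3)]
def box(m,x0,x1,y0,y1):
    o=np.zeros(m.shape,np.uint8); o[y0:y1,x0:x1]=m[y0:y1,x0:x1]; return o
if __name__=="__main__":
    t,s=Cam("top"),Cam("side"); cv2.imwrite("pics/top1.png",t.img)
    (h,S,v),(h2,S2,v2)=H(t),H(s)
    KT=[cv2.minEnclosingCircle(c)[:2] for c in blobs(box((v>185)&(S<45),295,385,268,295),20)]
    KS=[cv2.minEnclosingCircle(c)[:2] for c in blobs(box((v2>200)&(S2<60),364,392,220,290),20)]
    print(KT,KS)
    for a in KT:
        for b in KS:
            P,g=tri(t,a[0],s,b[0])
            if g<.02: print("key",P.round(4),g.round(4),t.plane(a[0],.056).round(4))
    for n,c,m in (("t",t,box((v>150)&(S<40),280,388,175,272)),("s",s,box((v2>160)&(S2<40),240,356,215,292))):
        for k in blobs(cv2.morphologyEx(m,cv2.MORPH_OPEN,np.ones((5,5))),2000): print("pan",n,rect(c.plane(k,.064)),cv2.approxPolyDP(k,6,True)[:,0].tolist())
    for n,c,m in (("t",t,box((abs(h-20)<6)&(S>110)&(v>130),390,500,160,275)),("s",s,box((abs(h2-20)<6)&(S2>110)&(v2>150),260,385,155,225))):
        for k in blobs(m,40): print("brass",n,k.mean(0).round(1),rect(c.plane(k,.028)))
E
python3 m2.py
```

```text
[((313.0, 284.0), 3.6056511402130127), ((371.9606628417969, 275.12921142578125), 5.962178707122803)] [((379.5, 273.0), 5.590270042419434), ((376.0, 228.0), 7.280210018157959)]
key [0.4238 0.0507 0.0672] 0.0012 [[0.4244 0.0511 0.056 ]]
key [ 0.4421 -0.0958  0.0663] 0.0011 [[ 0.4427 -0.0965  0.056 ]]
pan t [575.1  -5.  211.9 191.3 -83. ] [[369, 183], [289, 194], [298, 266], [380, 254]]
pan s [599.5  -4.1 237.8 225.4   7.2] [[240, 215], [240, 225], [257, 226], [251, 249], [240, 254], [241, 282], [352, 285], [351, 221]]
brass t [440.7 205.2] [ 623.3 -286.5   48.6   44.     0.7]
brass s [307.7 193.6] [ 623.6 -283.8   52.5   48.4  -88.3]
brass s [358.6 184.2] [ 503.5 -352.3   48.6   47.8  -88.9]
brass s [318.6 181.5] [ 608.7 -352.1   48.8   48.3   86.8]
```

```bash
python3 -m jog '0 20 58 -10 10; 0 20 58 -10 10; 0 0 60 -10 10; 0 0 60 -10 0; 0 0 60 -10 0' && python3 -m jog '0 0 60 -20 0; 0 0 60 -20 0; 0 0 20 -20 0; 0 0 0 0 0'; python3 -c "
from station import r
s=r.sense();print(s['tcp_pos'],s['joints'].round(1),s['wrist_force'])"
```

```text
time_s: 1.75
tcp_pos: [0.4267, -0.0921, 0.2006]
ee_rot: [[0.111, -0.994, 0.001], [-0.994, -0.111, -0.0], [0.0, -0.001, -1.0]]
wrist_force: [0.7, -0.0, -0.2]
gripper_width: 0.008
gripper_force: 0.0
time_s: 2.25
tcp_pos: [0.4261, 0.0456, 0.14]
ee_rot: [[0.114, -0.993, -0.003], [-0.993, -0.114, -0.001], [0.001, 0.003, -1.0]]
wrist_force: [0.3, 0.1, 0.1]
gripper_width: 0.011
gripper_force: 0.0
[0.42608509 0.04562799 0.14004246] [ 28.    8.5 -33.2  -0.  -48.4 -21.5] [0.30855613 0.05786811 0.14419852]
```

```bash
python3 -m jog '0 -2 5 -40 0; 0 0 0 -17 0; 0 0 0 -4 0; 0 0 0 -4 0; 0 0 0 -2 0'; python3 -m jog '0 0 0 -2 0; 0 0 0 0 0'
```

```text
time_s: 2.88
tcp_pos: [0.4257, 0.0499, 0.0749]
ee_rot: [[0.112, -0.994, 0.002], [-0.994, -0.112, 0.0], [-0.0, -0.002, -1.0]]
wrist_force: [0.3, -2.1, 2.8]
gripper_width: 0.008
gripper_force: 1.2
time_s: 3.12
tcp_pos: [0.4255, 0.0502, 0.0726]
ee_rot: [[0.112, -0.994, 0.002], [-0.994, -0.112, 0.0], [-0.0, -0.002, -1.0]]
wrist_force: [1.2, -1.7, 3.6]
gripper_width: 0.003
gripper_force: 1.8
```

```bash
python3 -m jog '0 0 0 -2 0; 0 0 0 0 0'; python3 -m jog '0 0 0 -2 0; 0 0 0 0 0'
```

```text
time_s: 3.38
tcp_pos: [0.4256, 0.0503, 0.0721]
ee_rot: [[0.114, -0.994, 0.002], [-0.994, -0.114, -0.0], [0.0, -0.002, -1.0]]
wrist_force: [-3.6, -2.5, 18.6]
gripper_width: 0.003
gripper_force: 9.4
time_s: 3.62
tcp_pos: [0.4257, 0.0503, 0.0717]
ee_rot: [[0.114, -0.993, 0.002], [-0.993, -0.114, -0.001], [0.001, -0.002, -1.0]]
wrist_force: [-8.7, -2.5, 34.9]
gripper_width: 0.007
gripper_force: 17.2
```

```bash
python3 -m jog '0 0 0 20 0; 0 0 0 50 0; 0.5 45 40 20 0; 1 45 40 10 0; 1 45 40 0 0'
python3 - <<'E'
from h import *
t,s=Cam("top"),Cam("side")
for z in(0,.06,.08): print(z,t.plane([(270,157),(270,151),(248,94),(186,172),(219,324)],z).round(3).tolist())
cv2.imwrite("pics/s2.png",np.vstack([cv2.resize(s.img[220:480,:330],None,fx=1.8,fy=1.8),])) 
cv2.imwrite("pics/t2.png",cv2.resize(t.img[80:310,130:400],None,fx=2.5,fy=2.5))
E
```

```text
time_s: 4.25
tcp_pos: [0.5605, 0.1714, 0.1689]
ee_rot: [[0.112, -0.994, 0.002], [-0.994, -0.112, 0.002], [-0.002, -0.002, -1.0]]
wrist_force: [0.1, 0.3, -0.4]
gripper_width: 0.256
gripper_force: 0.0
0 [[0.78, 0.164, 0.0], [0.797, 0.164, 0.0], [0.967, 0.224, 0.0], [0.744, 0.392, 0.0], [0.334, 0.297, 0.0]]
0.06 [[0.758, 0.156, 0.06], [0.775, 0.156, 0.06], [0.936, 0.214, 0.06], [0.724, 0.375, 0.06], [0.332, 0.283, 0.06]]
0.08 [[0.751, 0.154, 0.08], [0.767, 0.154, 0.08], [0.926, 0.211, 0.08], [0.717, 0.369, 0.08], [0.331, 0.279, 0.08]]
```

View pics/t2.png

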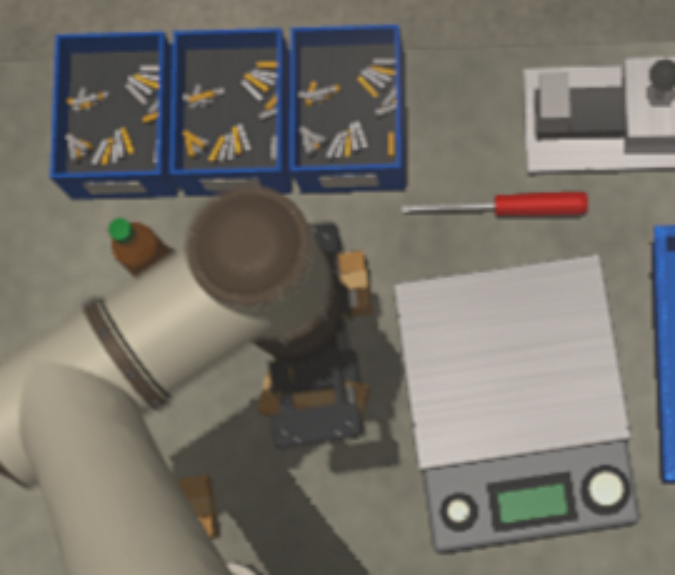

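```bash
python3 -m jog '1 53 21 0 0; 1 53 22 -20 0; 1 0 0 -40 0; 1 0 0 -40 0; 1 0 0 0 0'; python3 -m jog '1 0 0 0 0'
```

```text
time_s: 4.97
tcp_pos: [0.6618, 0.2111, 0.063]
ee_rot: [[0.111, -0.994, -0.009], [-0.994, -0.111, -0.004], [0.003, 0.01, -1.0]]
wrist_force: [-0.3, 0.4, 0.8]
gripper_width: 0.922
gripper_force: 0.0
time_s: 5.1
tcp_pos: [0.6658, 0.2129, 0.0693]
ee_rot: [[0.113, -0.994, 0.002], [-0.994, -0.113, 0.001], [-0.0, -0.002, -1.0]]
wrist_force: [0.4, -0.0, 0.8]
gripper_width: 0.976
gripper_force: 0.0
```

```bash
python3 -m jog '1 1 1 -30 0; 1 0 0 -20 0; 1 0 0 -5 0; 1 0 0 0 0; 0.5 0 0 0 0'; python3 -m jog '0.5 0 0 0 0; 0.5 0 0 0 0; 0.5 0 0 0 0'
```

```text
time_s: 5.72
tcp_pos: [0.6669, 0.2139, 0.014]
ee_rot: [[0.112, -0.994, 0.002], [-0.994, -0.112, 0.001], [-0.001, -0.002, -1.0]]
wrist_force: [0.2, 0.1, 1.2]
gripper_width: 0.95
gripper_force: 0.0
time_s: 6.1
tcp_pos: [0.6666, 0.2137, 0.0133]
ee_rot: [[0.112, -0.994, 0.001], [-0.994, -0.112, 0.0], [-0.0, -0.001, -1.0]]
wrist_force: [-0.4, -0.0, 1.9]
gripper_width: 0.734
gripper_force: 30.0
```

```bash
python3 -m jog '0.5 0 0 30 0; 0.5 0 0 40 0; 0.5 0 0 40 0.7; 0.5 -10 -20 20 0; 0.5 -20 -45 0 0' && python3 -m jog '0.5 -20 -50 0 0; 0.5 -20 -50 0 0; 0.5 -14 -35 0 0; 0.5 -8 -18 0 0; 0.5 0 0 0 0'; python3 -m jog '0.5 0 0 0 0'
```

```text
time_s: 6.72
tcp_pos: [0.6368, 0.1497, 0.1439]
ee_rot: [[0.126, -0.992, 0.003], [-0.992, -0.126, 0.002], [-0.001, -0.003, -1.0]]
wrist_force: [0.2, -0.9, -3.8]
gripper_width: 0.732
gripper_force: 30.0
time_s: 7.35
tcp_pos: [0.5733, -0.0054, 0.1423]
ee_rot: [[0.122, -0.992, -0.001], [-0.992, -0.122, 0.0], [-0.0, 0.001, -1.0]]
wrist_force: [-0.2, -0.3, -2.8]
gripper_width: 0.735
gripper_force: 30.0
time_s: 7.48
tcp_pos: [0.5746, -0.0038, 0.1425]
ee_rot: [[0.125, -0.992, 0.0], [-0.992, -0.125, 0.0], [-0.0, -0.0, -1.0]]
wrist_force: [-0.8, 0.2, -3.4]
gripper_width: 0.733
gripper_force: 30.0
```

```bash
python3 m.py
```

```text
** On entry to DLASCL parameter number  4 had an illegal value
 ** On entry to DLASCL parameter number  4 had an illegal value
 ** On entry to DLASCL parameter number  4 had an illegal value
 ** On entry to DLASCL parameter number  4 had an illegal value
 ** On entry to DLASCL parameter number  5 had an illegal value
 ** On entry to DLASCL parameter number  4 had an illegal valuem.py:10: RuntimeWarning: Mean of empty slice.
  m=(cv2.erode(m,np.ones((3,3)))>0)&(c.hsv[...,1]<55)&(c.hsv[...,2]>vmin); y,x=np.nonzero(m); return np.array([x.mean(),y.mean()]),len(x)
  ret = ret.dtype.type(ret / rcount)
Traceback (most recent call last):
  File "m.py", line 19, in <module>
    for c,b,sc in cartons(t,s):
                  ~~~~~~~^^^^^
  File "m.py", line 14, in cartons
    best=min((tri(t,lp,s,q[0])+(q[1],k) for k,(d,q) in enumerate(S)),key=lambda v:v[1])
  File "m.py", line 14, in <genexpr>
    best=min((tri(t,lp,s,q[0])+(q[1],k) for k,(d,q) in enumerate(S)),key=lambda v:v[1])
              ~~~^^^^^^^^^^^^^
  File "h.py", line 18, in tri
    k=np.linalg.lstsq(np.c_[d,-e],b.o-a.o,rcond=None)[0]
      ~~~~~~~~~~~~~~~^^^^^^^^^^^^^^^^^^^^^^^^^^^^^^^^
numpy.linalg.LinAlgError: SVD did not converge in Linear Least Squares
```

```bash
python3 -m jog '0.5 0 -1 -30 0; 0.5 0 0 -24 0; 0.5 0 0 -7 0; 0.5 0 0 -2 0; 0.5 0 0 -1 0'; python3 -m jog '0.5 0 0 -1 0; 0.5 0 0 0 0'
```

```text
time_s: 8.2
tcp_pos: [0.5751, -0.0051, 0.0796]
ee_rot: [[0.125, -0.992, 0.002], [-0.992, -0.125, 0.0], [-0.0, -0.002, -1.0]]
wrist_force: [0.4, 0.7, -2.3]
gripper_width: 0.73
gripper_force: 30.0
time_s: 8.45
tcp_pos: [0.5744, -0.0054, 0.0782]
ee_rot: [[0.124, -0.992, 0.001], [-0.992, -0.124, 0.0], [-0.0, -0.001, -1.0]]
wrist_force: [0.2, 0.0, -3.8]
gripper_width: 0.731
gripper_force: 30.0
```

```bash
python3 -m jog '0.5 0 0 -1 0; 0.5 0 0 0 0';python3 -m jog '0.5 0 0 -1 0; 0.5 0 0 0 0'
```

```text
time_s: 8.7
tcp_pos: [0.5744, -0.0055, 0.0772]
ee_rot: [[0.124, -0.992, 0.001], [-0.992, -0.124, 0.0], [0.0, -0.001, -1.0]]
wrist_force: [-0.5, 1.1, -0.0]
gripper_width: 0.733
gripper_force: 30.0
time_s: 8.95
tcp_pos: [0.5744, -0.0054, 0.0772]
ee_rot: [[0.125, -0.992, 0.001], [-0.992, -0.125, -0.0], [0.0, -0.001, -1.0]]
wrist_force: [-2.8, 0.4, 6.2]
gripper_width: 0.732
gripper_force: 30.0
```

```bash
sed -i 's/best=min((tri.*/try: best=min((tri(t,lp,s,q[0])+(q[1],k) for k,(d,q) in enumerate(S) if q[1]>8),key=lambda v:v[1])\n        except Exception: best=(np.zeros(3),9,0,0)/' m.py
python3 -m jog '1 0 0 0 0; 1 0 0 0 0; 1 0 0 0 0; 1 0 0 40 0; 1 0 0 60 0'; python3 -m jog '1 -20 -50 20 0; 1 -20 -50 0 0; 1 0 0 0 0'; python3 m.py 2>/dev/null
python3 - <<'E'
from h import *
t,s=Cam("top"),Cam("side")
cv2.imwrite("pics/3.png",np.hstack([cv2.resize(t.img,(400,300)),cv2.resize(s.img,(400,300))]))
E
```

```text
time_s: 9.57
tcp_pos: [0.5729, -0.0057, 0.1747]
ee_rot: [[0.124, -0.992, -0.005], [-0.992, -0.124, -0.001], [0.001, 0.006, -1.0]]
wrist_force: [1.3, -0.5, 0.1]
gripper_width: 0.997
gripper_force: 0.0
time_s: 9.95
tcp_pos: [0.5327, -0.1079, 0.1961]
ee_rot: [[0.12, -0.993, 0.0], [-0.993, -0.12, 0.0], [-0.0, -0.0, -1.0]]
wrist_force: [0.8, 0.0, -0.7]
gripper_width: 0.999
gripper_force: 0.0
label xyz mm [417.8 331.5  29.5] gap 1.3 top rect [430.4 375.1 141.2  63.8 -82. ] side rect [434.8 354.2  97.3  63.8 -82. ]
label xyz mm [525.  176.3  27.5] gap 1.4 top rect [549.  201.2 107.3  56.4  74.2] side rect [549.8 203.6 105.7  55.7  73.6]
```

View pics/3.png

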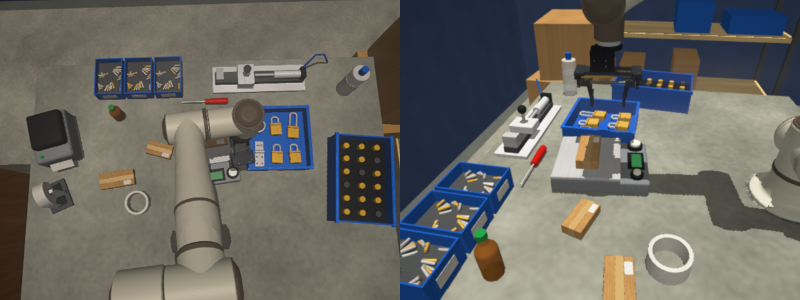

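```bash
python3 -m jog '1 0 60 0 0.9; 1 -10 60 0 0; 1 -15 60 0 0; 1 -15 60 0 0; 1 -15 58 0 0' && python3 -m jog '1 -15 58 0 0; 1 -15 58 0 0; 1 -10 50 -20 0; 1 -7 19 -20 0; 1 0 0 -20 0' && python3 -m jog '1 0 0 -40 0; 1 0 0 -20 0; 1 0 0 0 0; 1 0 0 0 0'
```

```text
time_s: 10.78
tcp_pos: [0.4783, 0.1958, 0.1956]
ee_rot: [[0.142, -0.99, 0.0], [-0.99, -0.142, -0.0], [0.0, -0.0, -1.0]]
wrist_force: [0.6, -0.1, -0.2]
gripper_width: 1.001
gripper_force: 0.0
time_s: 11.4
tcp_pos: [0.4308, 0.3806, 0.1344]
ee_rot: [[0.144, -0.99, -0.0], [-0.99, -0.144, -0.0], [0.0, 0.0, -1.0]]
wrist_force: [-0.4, -0.7, -0.1]
gripper_width: 0.999
gripper_force: 0.0
time_s: 11.9
tcp_pos: [0.4324, 0.3788, 0.0765]
ee_rot: [[0.141, -0.99, 0.001], [-0.99, -0.141, 0.001], [-0.001, -0.001, -1.0]]
wrist_force: [-0.3, 1.0, 0.4]
gripper_width: 1.002
gripper_force: 0.0
```

```bash
python3 -m jog '1 -2 -4 -30 0; 1 0 0 -25 0; 1 0 0 -7 0; 1 0 0 0 0; 0.5 0 0 0 0'; python3 -m jog '0.5 0 0 0 0; 0.5 0 0 0 0; 0.5 0 0 0 0'
```

```text
time_s: 12.52
tcp_pos: [0.4308, 0.3745, 0.0151]
ee_rot: [[0.14, -0.99, 0.002], [-0.99, -0.14, 0.002], [-0.002, -0.002, -1.0]]
wrist_force: [-0.4, 0.8, 0.3]
gripper_width: 0.951
gripper_force: 0.0
time_s: 12.9
tcp_pos: [0.4305, 0.374, 0.0143]
ee_rot: [[0.14, -0.99, 0.001], [-0.99, -0.14, 0.001], [-0.001, -0.001, -1.0]]
wrist_force: [1.2, -0.6, 3.1]
gripper_width: 0.731
gripper_force: 30.0
```

```bash
python3 -m jog '0.5 0 0 30 0; 0.5 0 0 50 -0.9; 0.5 10 -20 50 0; 0.5 20 -50 10 0; 0.5 20 -54 0 0' && python3 -m jog '0.5 20 -54 0 0; 0.5 20 -54 0 0; 0.5 20 -54 0 0; 0.5 20 -54 0 0; 0.5 14 -40 0 0' && python3 -m jog '0.5 0 0 0 0; 0.5 0 0 0 0'
python3 - <<'E'
from h import *
t,s=Cam("top"),Cam("side")
cv2.imwrite("pics/4.png",np.hstack([cv2.resize(t.img[150:310,260:420],(400,400),interpolation=2),cv2.resize(s.img[150:350,220:420],(400,400),interpolation=2)]))
E
```

```text
time_s: 13.52
tcp_pos: [0.4803, 0.2488, 0.1545]
ee_rot: [[0.125, -0.992, 0.001], [-0.992, -0.125, 0.002], [-0.001, -0.001, -1.0]]
wrist_force: [0.2, -0.3, -3.2]
gripper_width: 0.731
gripper_force: 30.0
time_s: 14.15
tcp_pos: [0.5737, -0.0087, 0.1527]
ee_rot: [[0.122, -0.992, -0.002], [-0.992, -0.122, 0.0], [-0.0, 0.002, -1.0]]
wrist_force: [0.8, -0.2, -2.9]
gripper_width: 0.736
gripper_force: 30.0
time_s: 14.4
tcp_pos: [0.5733, -0.0065, 0.1528]
ee_rot: [[0.123, -0.992, -0.002], [-0.992, -0.123, 0.0], [-0.0, 0.002, -1.0]]
wrist_force: [-0.5, 0.4, -3.0]
gripper_width: 0.734
gripper_force: 30.0
```

View pics/4.png

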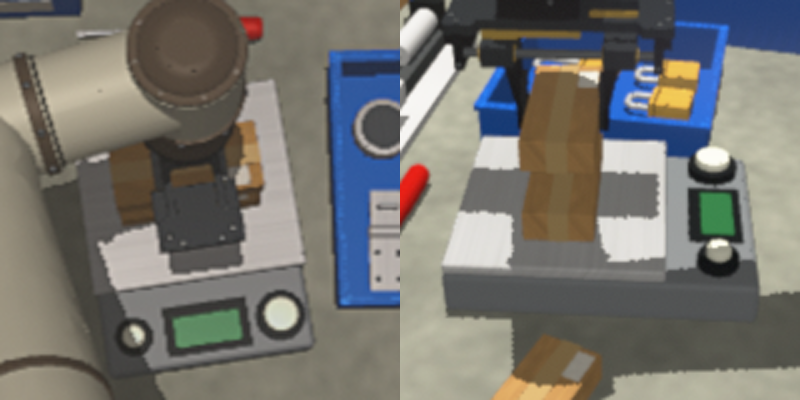

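```bash
python3 -m jog '0.5 1 0 -25 0; 0.5 0 0 -13 0; 0.5 0 0 -4 0; 0.5 0 0 -1 0; 0.5 0 0 0 0'; python3 -m jog '0.5 0 0 -1 0; 0.5 0 0 0 0'; python3 -m jog '0.5 0 0 -1 0; 0.5 0 0 0 0'
```

```text
time_s: 15.12
tcp_pos: [0.5756, -0.0063, 0.1114]
ee_rot: [[0.124, -0.992, 0.001], [-0.992, -0.124, 0.0], [0.0, -0.001, -1.0]]
wrist_force: [0.1, 0.2, -2.8]
gripper_width: 0.737
gripper_force: 30.0
time_s: 15.38
tcp_pos: [0.5752, -0.0065, 0.11]
ee_rot: [[0.124, -0.992, 0.0], [-0.992, -0.124, 0.0], [-0.0, -0.0, -1.0]]
wrist_force: [0.2, -0.0, -2.8]
gripper_width: 0.731
gripper_force: 30.0
time_s: 15.62
tcp_pos: [0.5751, -0.0065, 0.1087]
ee_rot: [[0.124, -0.992, -0.0], [-0.992, -0.124, -0.0], [-0.0, 0.0, -1.0]]
wrist_force: [-0.2, -0.5, -2.1]
gripper_width: 0.731
gripper_force: 30.0
```

```bash
python3 -m jog '0.5 0 0 -1 0; 0.5 0 0 0 0'; python3 -m jog '0.5 -1 0 -1 0; 0.5 0 0 0 0'
```

```text
time_s: 15.88
tcp_pos: [0.5753, -0.0065, 0.1083]
ee_rot: [[0.124, -0.992, 0.001], [-0.992, -0.124, -0.0], [0.0, -0.0, -1.0]]
wrist_force: [-1.8, 0.3, 0.8]
gripper_width: 0.734
gripper_force: 30.0
time_s: 16.12
tcp_pos: [0.5752, -0.0065, 0.1084]
ee_rot: [[0.125, -0.992, 0.003], [-0.992, -0.125, -0.0], [0.001, -0.003, -1.0]]
wrist_force: [-0.8, -0.1, 6.5]
gripper_width: 0.736
gripper_force: 30.0
```

```bash
python3 -m jog '1 0 0 0 0; 1 0 0 0 0; 1 0 0 0 0; 1 0 0 40 0; 1 0 0 40 0'; python3 -m jog '1 -10 -55 20 0; 1 -10 -60 0 0; 1 -10 -60 0 0; 1 -10 -60 0 0; 1 0 0 0 0'; sed -i 's/bs\[:300\]=0/bs[:190]=0/' m.py
cat >> m.py <<'E'
    bs=((abs(s.hsv[...,0].astype(int)-18)<6)&(s.hsv[...,1]>75)&(s.hsv[...,2]>170)).astype(np.uint8); bs[:190]=0;bs[:,:240]=0;bs[:,360:]=0
    for z in (.094,.124,.152):
        print(z,[rect(t.plane(c,z)) for c,b,_ in cartons(t,s) if c[:,0].mean()>290],[rect(s.plane(c,z)) for c in blobs(cv2.morphologyEx(bs,cv2.MORPH_CLOSE,np.ones((5,5))),800)])
E
python3 m.py 2>&1
python3 - <<'E'
from h import *
t,s=Cam("top"),Cam("side")
cv2.imwrite("pics/5.png",np.hstack([cv2.resize(t.img[170:310,270:410],(400,400),interpolation=2),cv2.resize(s.img[170:330,230:390],(400,400),interpolation=2)]))
E
```

```text
time_s: 16.75
tcp_pos: [0.5739, -0.0066, 0.187]
ee_rot: [[0.124, -0.992, -0.002], [-0.992, -0.124, -0.001], [0.0, 0.002, -1.0]]
wrist_force: [1.1, 0.8, 0.5]
gripper_width: 0.994
gripper_force: 0.0
time_s: 17.38
tcp_pos: [0.5329, -0.245, 0.2062]
ee_rot: [[0.118, -0.993, -0.001], [-0.993, -0.118, -0.0], [0.0, 0.001, -1.0]]
wrist_force: [0.1, 0.1, 0.1]
gripper_width: 1.001
gripper_force: 0.0
m.py:10: RuntimeWarning: Mean of empty slice.
  m=(cv2.erode(m,np.ones((3,3)))>0)&(c.hsv[...,1]<55)&(c.hsv[...,2]>vmin); y,x=np.nonzero(m); return np.array([x.mean(),y.mean()]),len(x)
  ret = ret.dtype.type(ret / rcount)
label xyz mm [525.  176.5  27.7] gap 1.3 top rect [549.2 201.2 107.4  56.1  73.6] side rect [549.8 203.6 105.7  55.7  73.6]
label xyz mm [0. 0. 0.] gap 9000 top rect [594.1  10.8 117.5  68.2 -83.2] side rect [549.8 203.6 105.7  55.7  73.6]
0.094 [array([579.3,  10.4, 111.7,  64.9, -83.2])] [array([533.3, 261.5,  92.8,  48.3,  73.6]), array([584.6, -31.7, 113.9,  66.8, -82.3])]
0.124 [array([572.4,  10.3, 109. ,  63.3, -83.2])] [array([525.6, 288.7,  86.9,  45.2,  73.6]), array([573.
[... 1008 characters left out ...]
 On entry to DLASCL parameter number  4 had an illegal value
 ** On entry to DLASCL parameter number  4 had an illegal value
 ** On entry to DLASCL parameter number  4 had an illegal value
 ** On entry to DLASCL parameter number  5 had an illegal value
 ** On entry to DLASCL parameter number  4 had an illegal value
 ** On entry to DLASCL parameter number  4 had an illegal value
 ** On entry to DLASCL parameter number  4 had an illegal value
 ** On entry to DLASCL parameter number  4 had an illegal value
 ** On entry to DLASCL parameter number  4 had an illegal value
 ** On entry to DLASCL parameter number  5 had an illegal value
 ** On entry to DLASCL parameter number  4 had an illegal value
```

View pics/5.png

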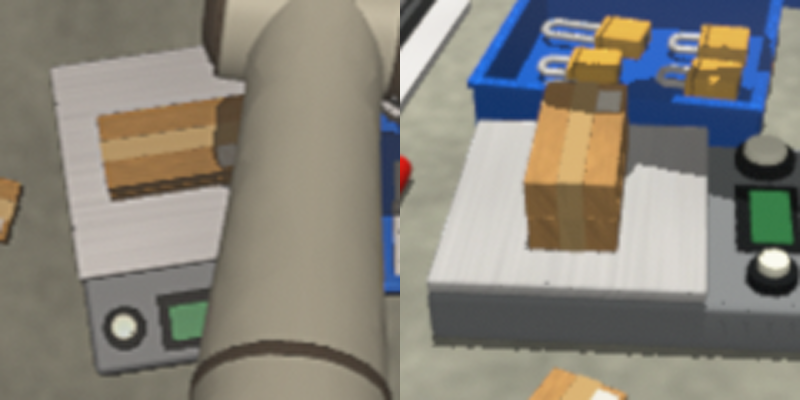

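```bash
python3 -m jog '1 5 60 0 -8; 1 5 60 0 -8; 1 5 60 0 -7; 1 0 60 0 0; 1 0 60 0 0' && python3 -m jog '1 0 60 0 0; 1 0 60 -30 0; 1 0 27 -30 0; 1 0 0 -30 0; 1 0 0 -30 0' && python3 -m jog '1 0 0 0 0; 1 0 0 0 0'; python3 m.py 2>&1 | grep label
```

```text
time_s: 18.2
tcp_pos: [0.5487, 0.0622, 0.2071]
ee_rot: [[-0.271, -0.963, 0.001], [-0.963, 0.271, 0.0], [-0.0, -0.001, -1.0]]
wrist_force: [0.3, 0.0, 0.3]
gripper_width: 0.999
gripper_force: 0.0
time_s: 18.82
tcp_pos: [0.5483, 0.2039, 0.088]
ee_rot: [[-0.269, -0.963, 0.0], [-0.963, 0.269, 0.0], [-0.0, -0.0, -1.0]]
wrist_force: [-0.1, 0.4, 0.1]
gripper_width: 1.0
gripper_force: 0.0
time_s: 19.08
tcp_pos: [0.5497, 0.2027, 0.0901]
ee_rot: [[-0.272, -0.962, 0.002], [-0.962, 0.272, 0.001], [-0.001, -0.002, -1.0]]
wrist_force: [0.4, -0.1, 0.1]
gripper_width: 1.001
gripper_force: 0.0
```

```bash
python3 -m jog '1 0 -1 -35 -0.4; 1 0 0 -30 0; 1 0 0 -12 0; 1 0 0 0 0; 0.4 0 0 0 0'; python3 -m jog '0.4 0 0 0 0; 0.4 0 0 0 0; 0.4 0 0 0 0; 0.4 0 0 0 0'
```

```text
time_s: 19.8
tcp_pos: [0.5502, 0.2011, 0.0132]
ee_rot: [[-0.28, -0.96, 0.002], [-0.96, 0.28, 0.001], [-0.002, -0.002, -1.0]]
wrist_force: [-0.6, 0.1, -0.5]
gripper_width: 0.948
gripper_force: 0.0
time_s: 20.3
tcp_pos: [0.5494, 0.2006, 0.0122]
ee_rot: [[-0.28, -0.96, 0.001], [-0.96, 0.28, 0.0], [-0.0, -0.0, -1.0]]
wrist_force: [-1.3, 0.1, 2.2]
gripper_width: 0.643
gripper_force: 30.0
```

```bash
python3 -m jog '0.4 0 0 30 0; 0.4 0 0 50 0; 0.4 0 0 50 8; 0.4 0 -20 35 8; 0.4 5 -45 0 7.4' && python3 -m jog '0.4 8 -55 0 0; 0.4 8 -55 0 0; 0.4 4 -32 0 0; 0.4 0 0 0 0; 0.4 0 0 0 0'
```

```text
time_s: 20.92
tcp_pos: [0.5555, 0.1367, 0.1797]
ee_rot: [[0.132, -0.991, 0.006], [-0.991, -0.132, 0.003], [-0.002, -0.006, -1.0]]
wrist_force: [0.4, 0.2, -3.4]
gripper_width: 0.642
gripper_force: 30.0
time_s: 21.55
tcp_pos: [0.5736, -0.0063, 0.1759]
ee_rot: [[0.124, -0.992, -0.002], [-0.992, -0.124, 0.0], [-0.0, 0.002, -1.0]]
wrist_force: [-0.9, 0.8, -2.3]
gripper_width: 0.64
gripper_force: 30.0
```

```bash
python3 -m jog '0.4 1 0 -20 0; 0.4 0 0 -12 0; 0.4 0 0 -4 0; 0.4 0 0 -1 0; 0.4 0 0 0 0'; python3 -m jog '0.4 0 0 -1 0; 0.4 0 0 0 0'; python3 -m jog '0.4 0 0 -1 0; 0.4 0 0 0 0'
```

```text
time_s: 22.18
tcp_pos: [0.5755, -0.0063, 0.1403]
ee_rot: [[0.124, -0.992, 0.001], [-0.992, -0.124, 0.0], [0.0, -0.001, -1.0]]
wrist_force: [-0.7, -0.4, -3.1]
gripper_width: 0.644
gripper_force: 30.0
time_s: 22.42
tcp_pos: [0.5752, -0.0066, 0.139]
ee_rot: [[0.124, -0.992, 0.0], [-0.992, -0.124, 0.0], [-0.0, -0.0, -1.0]]
wrist_force: [1.3, 0.1, -3.2]
gripper_width: 0.643
gripper_force: 30.0
time_s: 22.68
tcp_pos: [0.5751, -0.0066, 0.1377]
ee_rot: [[0.124, -0.992, -0.0], [-0.992, -0.124, -0.0], [0.0, 0.0, -1.0]]
wrist_force: [-0.2, 0.4, -2.4]
gripper_width: 0.639
gripper_force: 30.0
```

```bash
python3 -m jog '0.4 0 0 -1 0; 0.4 0 0 0 0'; python3 -m jog '0.4 0 0 -1 0; 0.4 0 0 0 0'
```

```text
time_s: 22.92
tcp_pos: [0.5751, -0.0066, 0.1366]
ee_rot: [[0.124, -0.992, -0.0], [-0.992, -0.124, -0.0], [0.0, 0.0, -1.0]]
wrist_force: [1.2, -0.4, -2.7]
gripper_width: 0.642
gripper_force: 30.0
time_s: 23.18
tcp_pos: [0.5753, -0.0066, 0.1362]
ee_rot: [[0.124, -0.992, 0.001], [-0.992, -0.124, -0.0], [0.0, -0.0, -1.0]]
wrist_force: [-1.1, 0.0, -0.4]
gripper_width: 0.64
gripper_force: 30.0
```

```bash
python3 -m jog '0.4 0 0 -1 0; 0.4 0 0 0 0; 1 0 0 0 0; 1 0 0 0 0; 1 0 0 0 0'; python3 -m jog '1 0 0 0 0; 1 0 0 40 0; 1 0 0 40 0; 1 -20 55 20 0; 1 -20 55 0 0'; python3 -m jog '1 -20 55 0 0; 1 -20 55 0 0; 1 -20 45 0 0; 1 0 0 0 0'; python3 m2.py | grep brass;python3 - <<'E'
from h import *
t,s=Cam("top"),Cam("side")
cv2.imwrite("pics/6.png",np.hstack([cv2.resize(t.img[150:310,280:510],(460,320),interpolation=2),cv2.resize(s.img[160:320,230:390],(320,320),interpolation=2)]))
E
```

```text
time_s: 23.8
tcp_pos: [0.5753, -0.0066, 0.1347]
ee_rot: [[0.124, -0.992, 0.0], [-0.992, -0.124, -0.0], [0.0, -0.0, -1.0]]
wrist_force: [0.0, -0.2, -1.1]
gripper_width: 0.898
gripper_force: 0.0
time_s: 24.42
tcp_pos: [0.5359, 0.1045, 0.237]
ee_rot: [[0.122, -0.992, 0.005], [-0.992, -0.122, 0.002], [-0.001, -0.005, -1.0]]
wrist_force: [0.8, 1.9, -1.1]
gripper_width: 0.998
gripper_force: 0.0
time_s: 24.92
tcp_pos: [0.4741, 0.2611, 0.2347]
ee_rot: [[0.129, -0.992, 0.0], [-0.992, -0.129, 0.0], [-0.0, -0.0, -1.0]]
wrist_force: [0.3, -0.9, 1.0]
gripper_width: 0.998
gripper_force: 0.0
brass t [471.9 250.3] [ 502.9 -357.8   48.4   44.5    1.7]
brass t [443.1 250.7] [ 504.4 -283.7   48.9   41.1   -4. ]
brass t [468.7 210.7] [ 608.5 -357.3   48.7   44.6   -6.1]
brass t [441.  205.5] [ 623.5 -286.4   48.7   44.7    1.5]
brass s [303.7 216.3] [ 610.8 -175.2   53.    39.2   10.3]
```

View pics/6.png

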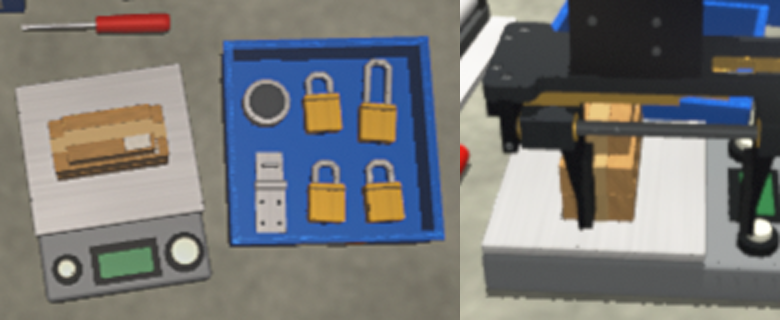

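```bash
python3 - <<'E'
from h import *
t,s=Cam("top"),Cam("side")
P=t.plane([(469,211),(468.5,182)],.028); Q=t.plane([(468.5,182)],.016); print(P.round(4),Q.round(4), np.degrees(np.arctan2(Q[0,1]-P[0,1],Q[0,0]-P[0,0])))
g=((t.hsv[...,1]<60)&(t.hsv[...,2]>120)).astype(np.uint8); g[:178]=0;g[201:]=0;g[:,:455]=0;g[:,485:]=0
for c in blobs(g,10): print(c.mean(0),rect(t.plane(c,.016)))
E
python3 -m jog '0.8 0 -58 0 -10.2; 0.8 0 -58 0 -10.2; 0.62 0 -58 0 -10.2; 0.62 10 -58 0 -10.2; 0.62 20 -58 0 -10.2' && python3 -m jog '0.62 20 -58 0 -10.2; 0.62 20 -58 0 -10.2; 0.62 20 -58 0 -10.2; 0.62 20 -58 0 -10.2; 0.62 20 -58 0 -10.2' && python3 -m jog '0.62 4 -36 0 0; 0.62 0 0 0 0; 0.62 0 0 0 0'
```

```text
[[ 0.6071 -0.3583  0.028 ]
 [ 0.6856 -0.3629  0.028 ]] [[ 0.6892 -0.3663  0.016 ]] -5.568417569473494
[468.76344086 189.47311828] [ 668.1 -364.7   58.4   34.2   -4.5]
time_s: 25.85
tcp_pos: [0.5049, -0.0343, 0.2355]
ee_rot: [[-0.698, -0.716, 0.001], [-0.716, 0.698, 0.0], [-0.001, -0.001, -1.0]]
wrist_force: [0.9, 0.4, -0.2]
gripper_width: 0.636
gripper_force: 0.0
time_s: 26.48
tcp_pos: [0.6049, -0.3248, 0.2347]
ee_rot: [[-0.996, 0.093, 0.0], [0.093, 0.996, -0.0], [-0.0, -0.0, -1.0]]
wrist_force: [1.5, 0.9, 0.0]
gripper_width: 0.623
gripper_force: 0.0
time_s: 26.85
tcp_pos: [0.6084, -0.3581, 0.2344]
ee_rot: [[-0.996, 0.086, -0.001], [0.086, 0.996, 0.0], [0.001, 0.0, -1.0]]
wrist_force: [-0.8, -0.1, 0.3]
gripper_width: 0.619
gripper_force: 0.0
```

```bash
python3 -m jog '0.62 0 2 -50 0; 0.62 0 0 -50 0; 0.62 0 0 -50 0; 0.62 0 0 -25 0; 0.62 0 0 0 0'; python3 -m jog '0.62 0 0 0 0'
python3 - <<'E'
from h import *
s=Cam("side")
cv2.imwrite("pics/7.png",cv2.resize(s.img[120:230,240:400],(800,550),interpolation=2))
E
```

```text
time_s: 27.48
tcp_pos: [0.6078, -0.3539, 0.0578]
ee_rot: [[-0.996, 0.084, -0.005], [0.084, 0.996, 0.002], [0.005, 0.001, -1.0]]
wrist_force: [-0.9, 0.4, 0.5]
gripper_width: 0.62
gripper_force: 0.0
time_s: 27.6
tcp_pos: [0.6103, -0.3554, 0.0619]
ee_rot: [[-0.996, 0.084, 0.003], [0.084, 0.997, -0.002], [-0.003, -0.001, -1.0]]
wrist_force: [0.2, -0.3, 1.0]
gripper_width: 0.617
gripper_force: 0.0
```

View pics/7.png

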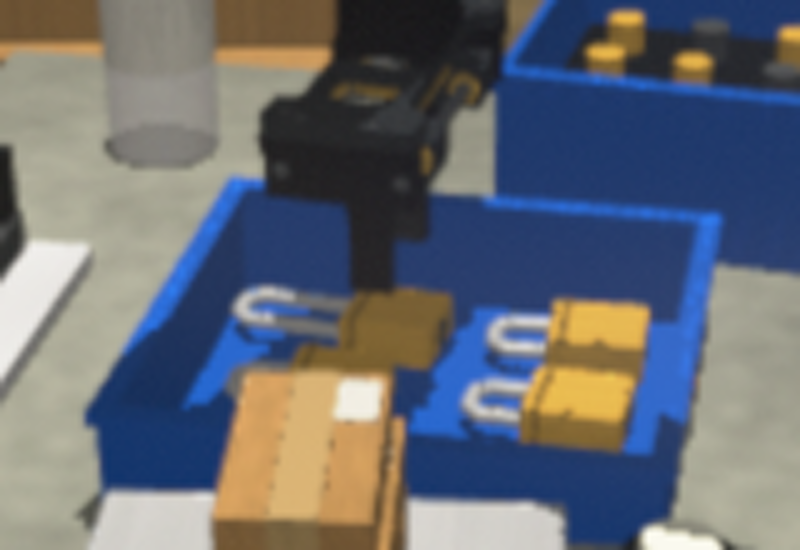

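```bash
python3 -m jog '0.62 0 0 -18 0; 0.62 0 0 -6 0; 0.62 0 0 -4 0; 0.62 0 0 -3 0; 0.62 0 0 0 0'
```

```text
time_s: 28.28
tcp_pos: [0.6089, -0.3557, 0.0283]
ee_rot: [[-0.996, 0.085, -0.001], [0.085, 0.996, 0.0], [0.001, 0.0, -1.0]]
wrist_force: [-0.4, -0.5, -0.7]
gripper_width: 0.622
gripper_force: 0.5
```

```bash
python3 -m jog '0.62 0 0 -5 0; 0.62 0 0 -5 0; 0.62 0 0 -2 0; 0.3 0 0 0 0; 0.3 0 0 0 0' ; python3 -m jog '0.3 0 0 0 0; 0.3 0 0 0 0; 0.3 0 0 0 0'
```

```text
time_s: 28.9
tcp_pos: [0.6089, -0.3553, 0.0164]
ee_rot: [[-0.996, 0.085, -0.001], [0.085, 0.996, 0.001], [0.001, 0.001, -1.0]]
wrist_force: [-0.3, -0.7, -1.6]
gripper_width: 0.528
gripper_force: 30.0
time_s: 29.28
tcp_pos: [0.6089, -0.3553, 0.0164]
ee_rot: [[-0.996, 0.085, -0.001], [0.085, 0.996, 0.001], [0.001, 0.0, -1.0]]
wrist_force: [1.0, -0.4, -3.5]
gripper_width: 0.525
gripper_force: 30.0
```

```bash
python3 -m jog '0.3 0 0 40 0; 0.3 0 0 55 0; 0.3 0 0 55 0; 0.3 0 0 50 -9; 0.3 -5 40 0 -10' && python3 -m jog '0.3 -5 50 0 -10; 0.3 -5 50 0 -10; 0.3 -5 50 0 -10; 0.3 -5 50 0 -10; 0.3 -5 50 0 -10' && python3 -m jog '0.3 -5 50 0 -9; 0.3 -3 41 0 0; 0.3 0 0 0 0; 0.3 0 0 0 0'
python3 - <<'E'
from h import *
t,s=Cam("top"),Cam("side")
print(r.sense()["joints"].round(1))
cv2.imwrite("pics/8.png",np.hstack([cv2.resize(t.img[150:310,270:430],(400,400),interpolation=2),cv2.resize(s.img[130:310,220:400],(400,400),interpolation=2)]))
E
```

```text
time_s: 29.9
tcp_pos: [0.6062, -0.3178, 0.2222]
ee_rot: [[-0.911, 0.412, 0.01], [0.412, 0.911, -0.004], [-0.011, 0.0, -1.0]]
wrist_force: [0.3, 1.1, -4.3]
gripper_width: 0.527
gripper_force: 29.9
time_s: 30.52
tcp_pos: [0.5782, -0.0637, 0.2163]
ee_rot: [[-0.272, 0.962, -0.001], [0.962, 0.272, 0.001], [0.001, -0.001, -1.0]]
wrist_force: [0.5, 0.2, -2.9]
gripper_width: 0.526
gripper_force: 29.9
time_s: 31.02
tcp_pos: [0.578, -0.0247, 0.2118]
ee_rot: [[-0.204, 0.979, -0.01], [0.976, 0.204, 0.076], [0.077, 0.006, -0.997]]
wrist_force: [0.6, 0.7, -3.1]
gripper_width: 0.527
gripper_force: 30.0
[  11.1   18.8   -5.5   -4.8  -65.4 -177.4]
```

View pics/8.png

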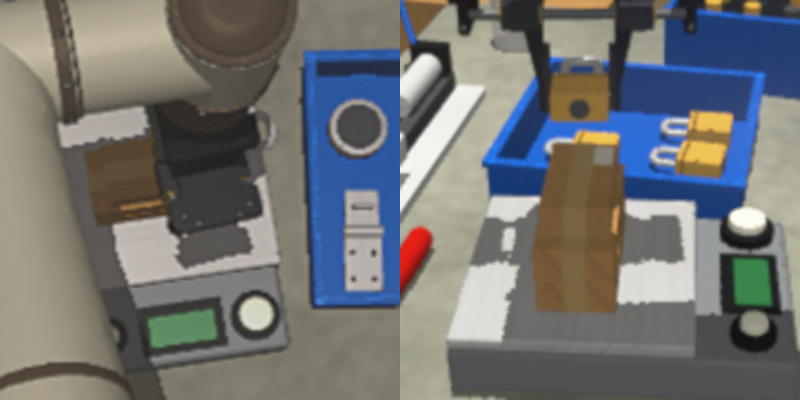

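The lock is held level, but joint 6 has reached its range limit. The stack is in line. I'll turn the other way, a half turn round.

```bash
python3 -m jog '0.3 0 0 5 10; 0.3 0 0 0 10; 0.3 0 0 0 10; 0.3 0 0 0 10; 0.3 0 0 0 10' && python3 -m jog '0.3 0 0 0 10; 0.3 0 0 0 10; 0.3 0 0 0 10; 0.3 0 0 0 10; 0.3 0 0 0 10' &&  python3 -m jog '0.3 0 0 0 10; 0.3 0 0 0 10; 0.3 0 0 0 10; 0.3 0 0 0 10; 0.3 0 0 0 10' && python3 -m jog '0.3 0 0 0 10; 0.3 0 0 0 5; 0.3 0 0 0 0; 0.3 0 0 0 0'
```

```text
time_s: 31.75
tcp_pos: [0.5782, -0.0253, 0.2169]
ee_rot: [[-0.881, 0.469, -0.065], [0.467, 0.883, 0.042], [0.077, 0.007, -0.997]]
wrist_force: [-0.0, -0.3, -2.8]
gripper_width: 0.527
gripper_force: 30.0
time_s: 32.38
tcp_pos: [0.5782, -0.0252, 0.2168]
ee_rot: [[-0.924, -0.375, -0.074], [-0.374, 0.927, -0.023], [0.077, 0.007, -0.997]]
wrist_force: [-0.6, -0.4, -3.4]
gripper_width: 0.524
gripper_force: 30.0
time_s: 33.0
tcp_pos: [0.5782, -0.0251, 0.2169]
ee_rot: [[-0.307, -0.951, -0.03], [-0.948, 0.309, -0.071], [0.077, 0.007, -0.997]]
wrist_force: [0.2, -0.1, -3.0]
gripper_width: 0.531
gripper_force: 30.0
time_s: 33.5
tcp_pos: [0.5782, -0.0249, 0.2169]
ee_rot: [[-0.058, -0.998, -0.011], [-0.995, 0.059, -0.076], [0.077, 0.007, -0.997]]
wrist_force: [0.4, -0.2, -3.4]
gripper_width: 0.523
gripper_force: 30.0
```

```bash
python3 -m jog '0.3 0 -6 0 5.2; 0.3 0 -6 0 5.2; 0.3 0 0 -20 0; 0.3 0 0 -20 0; 0.3 0 0 0 0'; python3 -m jog '0.3 0 0 -4 0; 0.3 0 0 0 0'
```

```text
time_s: 34.12
tcp_pos: [0.577, -0.0369, 0.1753]
ee_rot: [[0.124, -0.992, -0.001], [-0.989, -0.123, -0.078], [0.077, 0.011, -0.997]]
wrist_force: [0.2, -0.0, -3.0]
gripper_width: 0.528
gripper_force: 30.0
time_s: 34.38
tcp_pos: [0.5785, -0.0365, 0.1735]
ee_rot: [[0.124, -0.992, 0.004], [-0.989, -0.124, -0.077], [0.077, 0.006, -0.997]]
wrist_force: [-0.8, -1.0, -3.2]
gripper_width: 0.526
gripper_force: 30.0
```

```bash
python3 -m jog '0.3 0 0 -3 0; 0.3 0 0 -2 0; 0.3 0 0 0 0'; python3 -m jog '0.3 0 0 -1 0; 0.3 0 0 0 0'; python3 -m jog '0.3 0 0 -1 0; 0.3 0 0 0 0'
```

```text
time_s: 34.75
tcp_pos: [0.578, -0.0366, 0.1678]
ee_rot: [[0.125, -0.992, 0.002], [-0.989, -0.124, -0.077], [0.077, 0.007, -0.997]]
wrist_force: [0.9, -0.1, -3.1]
gripper_width: 0.53
gripper_force: 30.0
time_s: 35.0
tcp_pos: [0.5781, -0.0365, 0.1669]
ee_rot: [[0.125, -0.992, 0.003], [-0.989, -0.124, -0.077], [0.077, 0.007, -0.997]]
wrist_force: [0.4, 0.3, -3.3]
gripper_width: 0.528
gripper_force: 30.0
time_s: 35.25
tcp_pos: [0.5783, -0.0366, 0.1662]
ee_rot: [[0.125, -0.992, 0.003], [-0.989, -0.125, -0.077], [0.077, 0.006, -0.997]]
wrist_force: [0.4, -0.7, -1.3]
gripper_width: 0.526
gripper_force: 30.0
```

```bash
python3 -m jog '0.3 0 0 -1 0; 0.3 0 0 0 0'; python3 -m jog '0.3 0 0 -1 0; 0.3 0 0 0 0'
```

```text
time_s: 35.5
tcp_pos: [0.5784, -0.0366, 0.166]
ee_rot: [[0.125, -0.992, 0.004], [-0.989, -0.125, -0.078], [0.077, 0.006, -0.997]]
wrist_force: [-3.0, 1.8, 4.9]
gripper_width: 0.525
gripper_force: 30.0
time_s: 35.75
tcp_pos: [0.5785, -0.0367, 0.1657]
ee_rot: [[0.125, -0.992, 0.004], [-0.989, -0.125, -0.078], [0.078, 0.005, -0.997]]
wrist_force: [-3.4, 0.8, 8.3]
gripper_width: 0.531
gripper_force: 30.0
```

```bash
python3 -m jog '0.75 0 0 0 0; 0.75 0 0 0 0; 0.75 0 0 0 0; 0.75 0 0 30 0; 0.75 0 0 40 0'; python3 -m jog '0 -30 -50 0 0; 0 -30 -50 0 0; 0 -30 -50 0 0; 0 -30 -50 0 0; 0 0 -50 0 0'; python3 -m jog '0 0 -50 0 0; 0 0 0 0 0';  python3 - <<'E'
from h import *
t,s=Cam("top"),Cam("side")
cv2.imwrite("pics/9.png",np.hstack([cv2.resize(t.img[150:310,270:430],(400,400),interpolation=2),cv2.resize(s.img[150:310,230:390],(400,400),interpolation=2)]))
E
```

```text
time_s: 36.38
tcp_pos: [0.5776, -0.0367, 0.2334]
ee_rot: [[0.125, -0.992, -0.0], [-0.989, -0.124, -0.078], [0.077, 0.01, -0.997]]
wrist_force: [0.7, 0.5, -0.2]
gripper_width: 0.748
gripper_force: 0.0
time_s: 37.0
tcp_pos: [0.4563, -0.2878, 0.2345]
ee_rot: [[0.124, -0.992, 0.003], [-0.989, -0.124, -0.077], [0.077, 0.006, -0.997]]
wrist_force: [1.9, 0.0, 0.3]
gripper_width: 0.268
gripper_force: 0.0
time_s: 37.25
tcp_pos: [0.4577, -0.3392, 0.2331]
ee_rot: [[0.12, -0.993, 0.002], [-0.99, -0.12, -0.077], [0.077, 0.008, -0.997]]
wrist_force: [-0.2, 0.9, 0.5]
gripper_width: 0.052
gripper_force: 0.0
```

View pics/9.png

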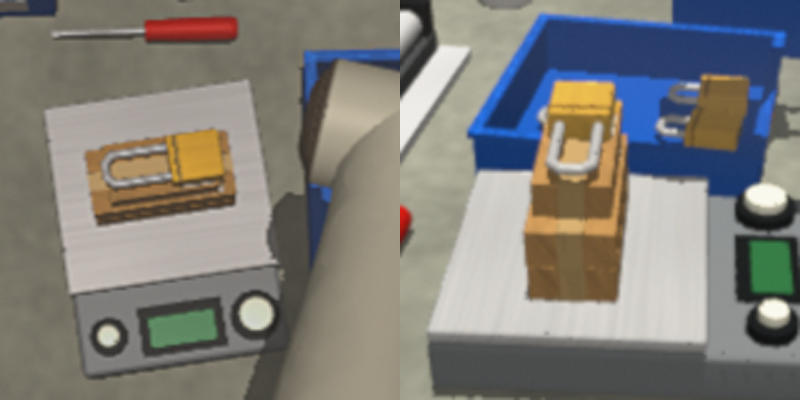

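```bash
python3 -m jog '0 -3 50 0 -10; 0 -3 50 0 -10; 0 -3 50 0 -10; 0 -3 50 0 -10; 0 -3 43 0 -10' && python3 -m jog '0 0 0 -20 -10; 0 0 0 -20 -10; 0 0 0 -20 -10; 0 0 0 -20 -10; 0 0 0 -20 0' && python3 -m jog '0 0 0 -30 0; 0 0 0 0 0; 0 0 0 0 0'
```

```text
time_s: 37.98
tcp_pos: [0.4426, -0.0907, 0.2342]
ee_rot: [[-0.68, -0.731, -0.057], [-0.729, 0.682, -0.052], [0.076, 0.006, -0.997]]
wrist_force: [0.4, 0.3, -0.7]
gripper_width: 0.0
gripper_force: 0.0
time_s: 38.6
tcp_pos: [0.443, -0.0924, 0.1336]
ee_rot: [[-0.989, -0.126, -0.077], [-0.126, 0.992, -0.003], [0.076, 0.007, -0.997]]
wrist_force: [-0.2, 0.2, 0.3]
gripper_width: 0.009
gripper_force: 0.0
time_s: 38.98
tcp_pos: [0.4438, -0.093, 0.1049]
ee_rot: [[-0.989, -0.126, -0.076], [-0.126, 0.992, -0.003], [0.076, 0.006, -0.997]]
wrist_force: [-0.1, 0.3, -0.0]
gripper_width: 0.004
gripper_force: 0.0
```

```bash
python3 -m jog '0 -1 -3 -22 0; 0 0 0 -4 0; 0 0 0 -2 0; 0 0 0 -2 0; 0 0 0 0 0'; python3 -m jog '0 0 0 -2 0; 0 0 0 0 0'
```

```text
time_s: 39.6
tcp_pos: [0.4425, -0.0965, 0.0745]
ee_rot: [[-0.989, -0.125, -0.076], [-0.125, 0.992, -0.003], [0.076, 0.007, -0.997]]
wrist_force: [-0.7, 1.1, 2.1]
gripper_width: 0.006
gripper_force: 1.5
time_s: 39.85
tcp_pos: [0.4426, -0.0965, 0.0728]
ee_rot: [[-0.989, -0.125, -0.076], [-0.125, 0.992, -0.003], [0.076, 0.007, -0.997]]
wrist_force: [-2.8, 1.2, 7.3]
gripper_width: 0.004
gripper_force: 3.9
```

```bash
python3 -m jog '0 0 0 -2 0; 0 0 0 0 0'; python3 -m jog '0 0 0 -1 0; 0 0 0 0 0'
```

```text
time_s: 40.1
tcp_pos: [0.4427, -0.0965, 0.0724]
ee_rot: [[-0.989, -0.126, -0.076], [-0.126, 0.992, -0.004], [0.076, 0.006, -0.997]]
wrist_force: [-5.6, 2.4, 20.5]
gripper_width: 0.006
gripper_force: 10.1
time_s: 40.35
tcp_pos: [0.4427, -0.0965, 0.0722]
ee_rot: [[-0.989, -0.126, -0.076], [-0.126, 0.992, -0.004], [0.076, 0.006, -0.997]]
wrist_force: [-7.8, 4.6, 26.5]
gripper_width: 0.006
gripper_force: 13.2
```

Bottomed at about 27 N. Releasing, backing away and taking a last look.

```bash
python3 -m jog '0 0 0 10 0; 0 0 0 30 0; 0 0 0 50 0; 0 0 -50 50 0; 0 0 -50 0 0'; python3 -m jog '0 0 -50 0 0; 0 0 -50 0 0; 0 0 -50 0 0; 0 0 0 0 0; 0 0 0 0 0'
python3 - <<'E'
from h import *
t,s=Cam("top"),Cam("side")
cv2.imwrite("pics/10.png",np.hstack([cv2.resize(t.img[150:310,270:430],(400,400),interpolation=2),cv2.resize(s.img[150:350,230:430],(400,400),interpolation=2)]))
E
```

```text
time_s: 40.98
tcp_pos: [0.4451, -0.1918, 0.2072]
ee_rot: [[-0.99, -0.127, -0.067], [-0.127, 0.992, -0.005], [0.067, 0.004, -0.998]]
wrist_force: [0.1, -0.6, -0.8]
gripper_width: 0.002
gripper_force: 0.0
time_s: 41.6
tcp_pos: [0.4419, -0.3407, 0.2025]
ee_rot: [[-0.989, -0.124, -0.078], [-0.124, 0.992, -0.002], [0.078, 0.007, -0.997]]
wrist_force: [0.5, 0.6, -0.1]
gripper_width: 0.009
gripper_force: 0.0
```

View pics/10.png

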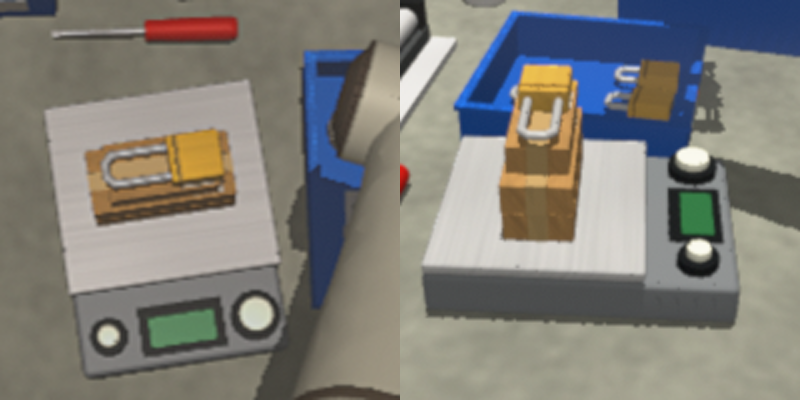

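The column stands square on the pan with the lock flat and centred on top, and both keys are up.

```bash
python3 -c "
from station import r
print(r.finish_job())"
```

```text
the job is handed in; nothing more can be done
None
```

I zeroed the scale, stacked the three cartons (two long, then the short one) square on the pan, laid the long-shackle padlock flat on top, pressed the print key with everything in place, and handed the job in at about 42 s; the hand-in gave no verdict.

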